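# Click a dressing-stone cartridge into the grinder's tool post

## Task

Take the yellow-headed stone cartridge out of the wooden rack and push it, shank down, into the pocket of the green tool post, with its red-striped side facing the post's red pin, until it is fully home against the stop inside and the sprung side ball has clicked into its notch. How deep the stop sits differs each time, so go by feel and never press it on the post with more than about 25 N. Let go and leave the blue spare and the other things on the bench where they are.

Things in the scene. Friction and masses are not known exactly. Their poses are not given: they have to be found in the camera images.
- cartridge: Cartridge to load, 0.11 to 0.18 kg, 128 mm tall, upright in either rack well. Metal shank 16 (x) by 26 mm (y), 80 mm long; yellow head 24 (x) by 34 mm (y) at 80 to 120 mm; grey stone 16 x 26 mm on top. Grip the head across y. Origin: centre of the shank's flat underside (nose), z up. +x: the side with the red stripe on the head and the notch.
- notch (a point): Middle of the cartridge's notch, which runs across the whole +x face of the shank, 4 mm deep, 23.5 to 34.5 mm above the nose. The point lies on that face, 8 mm from the shank's axis, 29 mm above the nose; axes as the cartridge's.
- spare: Blue-headed cartridge of the same size and mass, without notch or stripe, in the other rack well, 64 mm from the first. Not to be used: leave it standing there. Origin: centre of its underside, z up.
- rack: Fixed wooden block 130 mm (x) by 60 mm (y) by 16 mm tall. Two wells 19 x 29 mm, 12 mm deep, at x = -32 and +32 mm, so the cartridge noses stand 4 mm above the bench; the x and y axes of both cartridges are along the rack's own. Origin: centre of the underside.
- holder: Fixed green tool post on a base plate 90 (x) by 80 (y) by 10 mm; post 34 x 44 mm, its pocket upright on the origin's axis. The cartridge goes in with its x axis along the post's x, the same way round; half a turn wrong, it never clicks. Origin: centre of the underside, on the bench; z up; +x is the side with the red pin between two cheeks.
- mouth (a point): Centre of the pocket's mouth, 92 mm above the bench, axes as the post's. Pocket 18 (x) by 28 mm (y): 1 mm play on each side of the shank. Bright sloped lead-in round it, 3 mm high, 5 mm wide. The rubber-faced stop inside (15 N/mm) is clamped from 42 to 70 mm below the mouth (22 to 50 mm above the bench): it differs each time and is not measured.
- catch (a joint): Travel of the sprung steel ball, m. 0 = out, standing 5 mm into the pocket from its +x side, 28 mm above the stop. The nose meets it about 34 mm before the stop; pushing it aside takes 8 to 13 N, then the shank slides on with 2 to 5 N of drag (reads 0.002 to 0.005) until it clicks into the notch as the nose meets the stop (reads under 0.001). The red pin moves with it.
- oil_bottle: White oil bottle, 48 mm across, 120 mm tall, standing beyond the rack. Origin: centre of its underside.
- whetstone: Reddish sharpening stone 60 x 160 x 24 mm lying flat beyond the tool post. Origin: centre of its underside.
- brush: Hand brush lying to the left of the tool post, about 0.2 m long. Origin on the bench below its middle.
Mind the look-alikes: they are no part of the job. Leave any pink look-alike of the cartridge alone. Several things have the shape of the holder; the one meant has the colours described above.

How it is judged (in metres and radians):
On the way, in this order (a step that is already met when the one before it is completed fails the run):
1. the cartridge is lifted clear of the rack (height (world z) of cartridge above 0.03 m), for 0.1 s.
2. its shank stands in the post's pocket and presses the ball aside (value of joint catch above 0.0015 m and z of cartridge in the frame of holder below 0.086 m and horizontal distance between cartridge and holder below 0.004 m), for 0.1 s.
At the end, for the whole second after the job is handed in: The cartridge stands upright (within 0.07 rad) in the post's pocket, its nose within 3 mm of the pocket's axis and less than 52 mm above the bench, with the ball in its notch (ball pressed less than 1.5 mm), at rest; the blue spare still stands in its well (value of joint catch below 0.0015 m and z of cartridge in the frame of holder below 0.052 m and horizontal distance between cartridge and holder below 0.003 m and angle between cartridge's own z axis and vertical below 0.07 rad and linear speed of cartridge below 0.01 m/s and height (world z) of spare below 0.012 m and angle between spare's own z axis and vertical below 0.2 rad); the robot touches nothing.
It fails at once if the cartridge is pressed against the tool post with more than 25 N (contact force between cartridge and holder above 25 N).
It fails at once if the blue spare is taken out or pushed about (over 15 mm) (distance of spare from where it was at the start of the episode above 0.015 m).
It fails at once if the oil bottle is moved over 20 mm (distance of oil_bottle from where it was at the start of the episode above 0.02 m).
It fails at once if the whetstone is moved over 20 mm (distance of whetstone from where it was at the start of the episode above 0.02 m).
It fails at once if the brush is moved over 20 mm (distance of brush from where it was at the start of the episode above 0.02 m).
It also fails if it takes over 45 s, if anything falls off the work surface, if the arm or the gripper's body presses on something with over 40 N, if the wrist force passes 120 N, or if a joint passes its speed limit or range.

## Robot

A 6-joint arm with a two-finger parallel gripper is mounted at the origin on the work surface. World frame = base frame: x ahead of the robot, y to its left, z up, the work surface at z = 0. Lengths are in mm, angles in rad, forces in N, time in s.
With the tool pointing down it reaches from about 425 to 950 mm from the base axis. Payload 3.5 kg.
Tool frame: the origin (TCP) lies on the centre line of the jaws, within the pads' length; the fingertips stand 14 mm ahead of it and the grasp point (between the pads) lies 5 mm behind it (bot.tips_ahead is the distance from the TCP to the fingertips, in mm); z points along the fingers, y is the line along which they close (so a half turn about z gives the same grasp; the last joint's range is limited). The gripper opens to 85 mm and grips with 20 to 120 N. Pads are 22 mm wide; open, the fingers measure 114 mm over their backs; the gripper's body (76 mm by 85 mm) begins 54 mm behind the grasp point. The pads swing forward as they close: fully open they stand 13 mm farther back than shut.
Start: joints at [1.075, 0.286, 1.577, -0, 1.279, -0.15], TCP at [228.754, 635.042, 245.325] pointing down, gripper open.
Joint ranges: [-2.77, 2.77], [-0.9, 2.22], [0.21, 2.48], [-1.53, 4.67], [0.24, 2.81], [-2.84, 2.84]. Speed limits (rad/s): [2.79, 2.79, 3.14, 3.14, 3.14, 3.14].

## Interface

Orientations are given as a unit quaternion [w, x, y, z].
In Python, from rig import bot gives the robot as it stands. The module is installed in compiled form; this text tells all that it offers.
- The arm moves only by the tool servo_tool, never from a script. Its argument "increments" is a list of rows, each an object of numbers: "grip": the gripper command: -1 is fully open, 1 is shut, values between are in proportion; "x", "y", "z": the shift along the tool's x, y, z in mm; "roll": the turn about the tool's z in degrees. A call has 1 to 8 rows; each row shifts and turns the commanded pose from where the row before left it, along the tool's axes as they then stand; what a row does not reach is not made up. A row lasts 1/10 s, in which the tool goes at most 50 mm and 8.59 degrees, less where a joint would pass 70% of its speed; a pose out of reach is approached as far as the arm can. A call is refused whole if a number of a shift passes 50 or a number of a turn 8.59, either way. A call with a gripper value outside its range is refused whole. The fingers move at their own pace and stop on an object; the grip force is fixed at half the most. Time passes only in rows, so rows that do not move let the fingers close. It gives the time, the measured TCP pose, the force, the opening and the grip force at its end, in the units of the state.
- bot.get_state(): the state, without advancing time (a new reading comes with each control period).
- bot.camera(name): name is "side" or "top" or "wrist"; returns a dict with "img" (400x640x3 uint8, red, green, blue), "camera_matrix" (3x3 intrinsics, pixels), "k1" (the pictures are not rectified: a ray, as slopes to the right and down, at radius r is drawn at 1 + k1 r^2 times it, then the intrinsics apply), "R" (3x3) and "t" (3): a world point X has camera coordinates R X + t. Camera axes: x right, y down, z forward; pixel columns grow to the right and rows downward; lengths in mm; the calibration is good to about 2 mm. A picture is of the moment at which its call begins. There is no depth.
- bot.hand_in(): hands the job in; it is judged then, once.
Trained networks look in a picture, given as the dict that the camera call returned (one of the last four; its "shot" number tells which), for a name from the list of things; names that differ only in an ending like _2 or _b are one class to them, and where a whole thing is asked for, a point or a joint stands for the part that bears it (a point fixed in the world has none). Each returns a list of dicts, best first, with "score" (0 to 1); they miss things now and then, are a little off and sometimes report something else, mostly with a low value. They report only what shows in the picture. A call takes as long as a camera call. They do not tell look-alikes from the thing itself.
- bot.recognise(target, picture): "box" ([left, top, right, bottom] in pixels, round what is visible of it).
The state is a dict: "time_s": time; "q": joint angles; "qd": joint speeds; "joint_efforts": joint torques, N m; "tcp_pos": TCP position; "ee_rot": TCP orientation; "wrist_force": force on the tool from outside, world axes, zero at the start; "torque": the same for the moment, N m; "opening": finger opening in mm; "finger_force": force on a finger pad.
Only numpy, scipy, OpenCV 4.12 (cv2) and the standard library are available. Lean on these libraries where they do the work, as an engineer would, in place of code of your own. Each camera call takes 0.05 s, during which the arm holds its last target. There are 200 camera calls.

## Working session

There is one attempt and no reset: what is moved stays moved. The work goes in short steps, Python scripts to look and compute and a tool call to move; the robot and the scene stay as the last step left them, time stands still between calls to the robot, and variables do not carry over. Pictures are saved under pics/ and viewed, at most 10 in all, crops included, and the job is handed in when it is done.

Besides the shell and the picture viewer there is one more tool, called after "Emit:" by a JSON object that holds its "method" and its "body", one argument or row to a line. servo_tool: Moves the arm, as the interface text tells. Its arguments: {"type":"object","properties":{"increments":{"type":"array","items":{"type":"object","properties":{"grip":{"type":"number"},"x":{"type":"number"},"y":{"type":"number"},"z":{"type":"number"},"roll":{"type":"number"}}}}},"required":["increments"]}

```bash
mkdir -p pics
cat > h.py <<'E'
import numpy as np, cv2
from rig import bot
def shot(n,fn=None):
    p=bot.camera(n)
    if fn: cv2.imwrite('pics/'+fn+'.png',p['img'][:,:,::-1])
    return p
def ray(p,u,v):
    K=np.array(p['camera_matrix']);xd=np.array([(u-K[0,2])/K[0,0],(v-K[1,2])/K[1,1]])
    x=xd.copy()
    for _ in range(20): x=xd/(1+p['k1']*(x@x))
    R=np.array(p['R']);t=np.array(p['t'])
    return -R.T@t, R.T@np.array([x[0],x[1],1])
def onz(p,u,v,z):
    o,d=ray(p,u,v); return (o+d*(z-o[2])/d[2]).round(1)
def proj(p,X):
    K=np.array(p['camera_matrix']);c=np.array(p['R'])@np.array(X,float)+np.array(p['t'])
    s=c[:2]/c[2]; s=s*(1+p['k1']*(s@s)); return (K[:2,:2]@s+K[:2,2]).round(1)
E
python3 - <<'E'
from h import *
for n in('top','side'):
    p=shot(n,n+'0'); print(n,onz(p,320,200,0),(-np.array(p['R']).T@np.array(p['t'])).round())
    for t in('cartridge','spare','holder','rack'):
        for r in bot.recognise(t,p)[:4]: print(t,np.round(r['box']),round(r['score'],2))
s=bot.get_state();print(s['time_s'],s['ee_rot'],s['opening'],s['wrist_force'])
E
```

```text
top [604.1  84.9   0. ] [512.  77. 863.]
cartridge [403. 163. 427. 183.] 0.79
cartridge [417. 203. 443. 221.] 0.65
spare [416. 236. 448. 248.] 0.81
holder [258. 222. 299. 268.] 0.72
holder [319. 229. 358. 270.] 0.59
side [678.3 156.4   0. ] [  -8. -507.  811.]
cartridge [379. 236. 396. 283.] 0.86
cartridge [386. 211. 410. 256.] 0.56
spare [354. 256. 373. 296.] 0.86
holder [244. 191. 288. 244.] 0.6
holder [280. 219. 325. 271.] 0.57
holder [346. 270. 404. 309.] 0.46
rack [348. 271. 405. 312.] 0.86
0.5 [-1.11372768e-05  1.72044354e-01  9.85089202e-01 -5.70640737e-05] 85.21502932506161 [-0.0474762   0.18925805  0.57605338]
```

Run:
```python
import cv2
a=cv2.imread('pics/top0.png')[140:300,230:470];b=cv2.imread('pics/side0.png')[160:340,220:460]
cv2.imwrite('pics/a.png',cv2.resize(a,None,fx=3.3,fy=3.3,interpolation=2));cv2.imwrite('pics/b.png',cv2.resize(b,None,fx=3.3,fy=3.3,interpolation=2))
```

```text
(no output)
```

View pics/a.png

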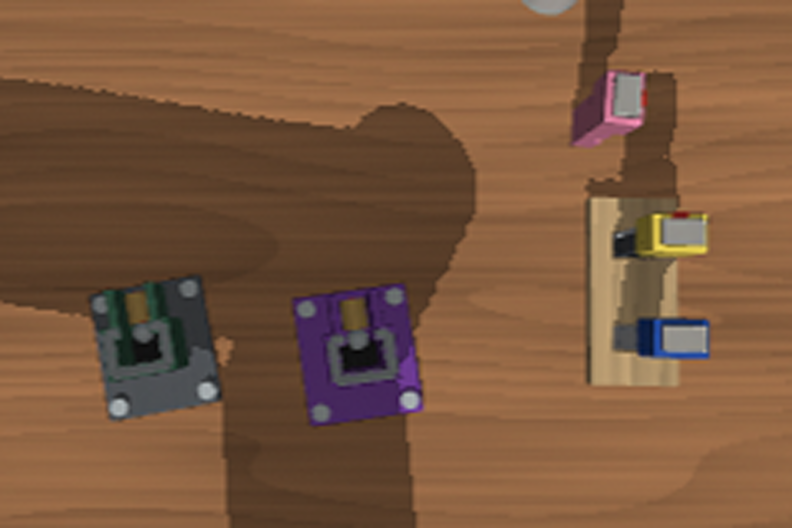

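View pics/b.png

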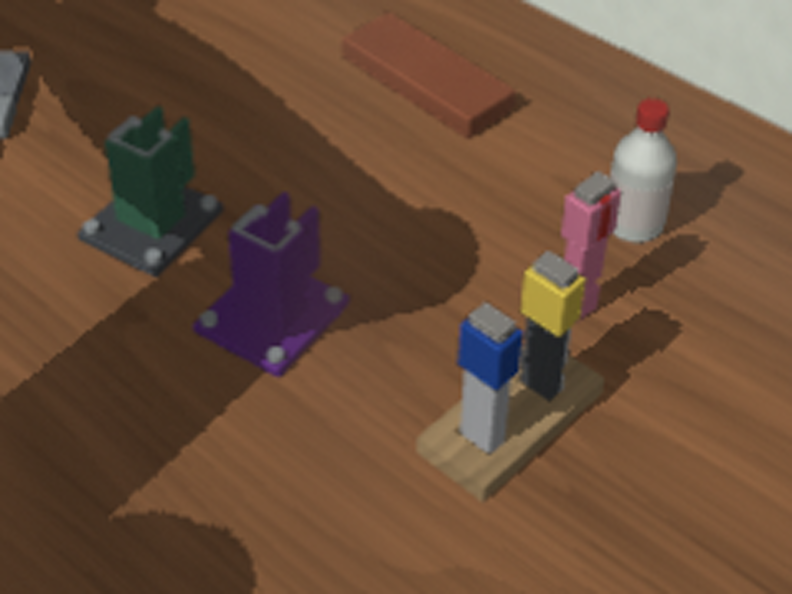

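The top view shows the yellow cartridge's stone at about (437,210) with its stripe towards the top of the picture. The green post's mouth is at about (274,245), turned slightly, with its pin also towards the top. The purple post and the pink cartridge are the look-alikes.

Run:
```python
from h import *
p=shot('top')
f=lambda x,y,z:onz(p,230+x/3.3-.35,140+y/3.3-.35,z)
B=[f(*b,12) for b in((100,303),(189,288),(207,391),(119,406))]
print('post c',np.mean(B,0),'x-axis',[np.degrees(np.arctan2(*(d[1::-1]))) for d in(B[0]-B[3],B[1]-B[2])],'y',[np.degrees(np.arctan2(d[1],d[0])) for d in(B[0]-B[1],B[3]-B[2])],np.linalg.norm(B[0]-B[3]),np.linalg.norm(B[0]-B[1]))
for n,q in(('yel',(684,232)),('blue',(686,339))): print(n,f(*q,132))
print('rack',[f(*q,16) for q in((590,197),(678,197),(678,385),(588,385))])
print(f(150,345,92))
```

```text
post c [499.75  186.125  12.   ] x-axis [np.float64(11.340836343468338), np.float64(10.304846468766033)] y [np.float64(99.3582292894351), np.float64(99.37120787267176)] 72.71987348723864 63.34303434474861
yel [ 568.9 -148.9  132. ]
blue [ 504.8 -147.5  132. ]
rack [array([ 602.8, -120. ,   16. ]), array([ 602.5, -181.6,   16. ]), array([ 472.2, -176.4,   16. ]), array([ 472.5, -114.5,   16. ])]
[502.  178.2  92. ]
```

Emit:
{"method": "servo_tool", "body": {
  "increments": [
    {"grip": -1, "x": -37, "y": -30},
    {"x": -37, "y": -30},
    {"x": -37, "y": -30},
    {"x": -37, "y": -30},
    {"x": -37, "y": -30},
    {"x": -37, "y": -30},
    {"x": -37, "y": -30},
    {"x": -37, "y": -30}
  ]
}}

```text
$.increments[0]: bad value
```

Emit:
{"method": "servo_tool", "body": {
  "increments": [
    {"x": -37, "y": -30},
    {"x": -37, "y": -30},
    {"x": -37, "y": -30},
    {"roll": -8.5},
    {"roll": -8.5},
    {"roll": -8.5},
    {"roll": -4.3},
    {"x": 0}
  ]
}}

```text
$.increments[0]: bad value
```

```bash
cat >> h.py <<'E'
def st():
    s=bot.get_state(); w,x,y,z=s['ee_rot']
    Rx=np.array([1-2*(y*y+z*z),2*(x*y+w*z)]); 
    print('t',s['time_s'],'tcp',np.round(s['tcp_pos'],1),'yaw_y',round(np.degrees(np.arctan2(Rx[1],Rx[0]))-90,2),'F',np.round(s['wrist_force'],1),'T',np.round(s['torque'],2),'op',round(s['opening'],1),'ff',np.round(s['finger_force'],1)); return s
E
python3 - <<'E'
from h import *
st(); p=shot('wrist','w1'); print((-np.array(p['R']).T@np.array(p['t'])).round(),proj(p,[500,185,92]))
for r in bot.recognise('holder',p): print(r)
E
```

```text
t 0.55 tcp [228.7 635.1 245.3] yaw_y 70.19 F [ 0.  -0.4 -0.8] T [-0.01 -0.    0.01] op 85.7 ff 0.0
[160. 659. 374.] [ 69.  489.1]
```

View pics/w1.png

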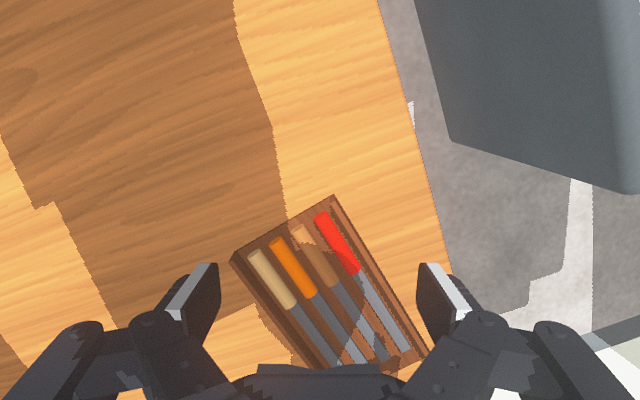

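The rows were refused, so each one probably needs all five keys. The wrist view shows only a tool tray.

Emit:
{"method": "servo_tool", "body": {
  "increments": [
    {"grip": -1, "x": -39, "y": -26, "z": 0, "roll": 0},
    {"grip": -1, "x": -39, "y": -26, "z": 0, "roll": 0},
    {"grip": -1, "x": -39, "y": -26, "z": 0, "roll": 0},
    {"grip": -1, "x": -39, "y": -26, "z": 0, "roll": 0},
    {"grip": -1, "x": -39, "y": -26, "z": 0, "roll": 0},
    {"grip": -1, "x": -39, "y": -26, "z": 0, "roll": 0},
    {"grip": -1, "x": -39, "y": -26, "z": 0, "roll": 0},
    {"grip": -1, "x": -39, "y": -26, "z": 0, "roll": 0}
  ]
}}

```text
time_s: 1.45
tcp_pos: [452.7, 332.0, 245.7]
ee_rot: [0.0, 0.172, 0.985, 0.0]
wrist_force: [1.3, 1.1, -0.1]
opening: 85.6
finger_force: 0.0
```

Emit:
{"method": "servo_tool", "body": {
  "increments": [
    {"grip": -1, "x": -39, "y": -26, "z": 0, "roll": 0},
    {"grip": -1, "x": -39, "y": -26, "z": 0, "roll": 0},
    {"grip": -1, "x": -39, "y": -26, "z": 0, "roll": 0},
    {"grip": -1, "x": -39, "y": -26, "z": 0, "roll": 0},
    {"grip": -1, "x": 0, "y": 0, "z": 0, "roll": -8.5},
    {"grip": -1, "x": 0, "y": 0, "z": 0, "roll": -8.5},
    {"grip": -1, "x": 0, "y": 0, "z": 0, "roll": -8.5},
    {"grip": -1, "x": 0, "y": 0, "z": 0, "roll": -4.3}
  ]
}}

```text
time_s: 2.25
tcp_pos: [563.5, 182.6, 245.4]
ee_rot: [0.0, -0.089, 0.996, 0.0]
wrist_force: [0.4, 0.5, 0.4]
opening: 85.2
finger_force: 0.0
```

Run:
```python
from h import *
st(); p=shot('wrist','w2'); print((-np.array(p['R']).T@np.array(p['t'])).round(),proj(p,[500,185,92]))
for r in bot.recognise('holder',p): print(r)
```

```text
t 2.25 tcp [563.5 182.6 245.4] yaw_y -259.8 F [0.4 0.5 0.4] T [-0.01  0.02 -0.02] op 85.2 ff 0.0
[492. 168. 374.] [336.1 117.3]
{'box': [134.7, 40.9, 237.3, 136.5], 'score': 0.94}
```

View pics/w2.png

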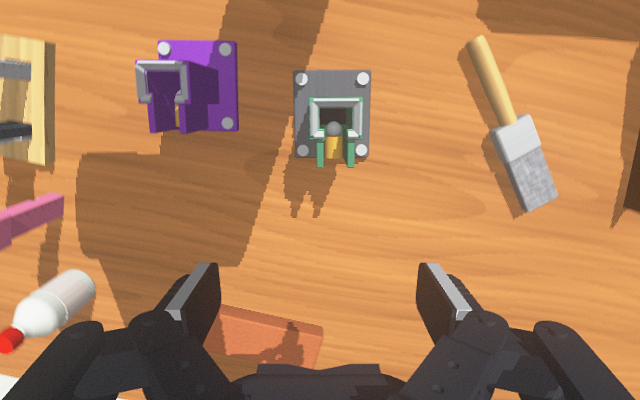

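The wrist view shows the green post with its bolts at (302,79), (363,79), (302,151) and (362,150) and the lead-in frame near (336,117). The pin is towards the bottom of the picture, which is world +x.

Run:
```python
from h import *
p=shot('wrist'); im=p['img'].astype(int)
c=cv2.resize(p['img'][60:180,280:390,::-1],None,fx=5,fy=5,interpolation=2); 
for (x,y) in [(500,185)]:
  pass
cv2.imwrite('pics/c.png',c)
# bolts: bright low-saturation blobs; refine centroid
B=[]
for (u,v) in((302,79),(363,79),(302,151),(362,150)):
    w=im[v-9:v+10,u-9:u+10]; m=(w.min(2)>165)&(w.max(2)-w.min(2)<40); ys,xs=np.nonzero(m); cu,cv=xs.mean()+u-9,ys.mean()+v-9
    B.append(onz(p,cu,cv,13)); print(cu.round(1),cv.round(1),m.sum(),B[-1])
B=np.array(B); print(B.mean(0)); 
for d in(B[2]-B[0],B[3]-B[1],B[0]-B[1],B[2]-B[3]): print(np.hypot(*d[:2]).round(1),np.degrees(np.arctan2(d[1],d[0])).round(2))
```

```text
303.5 79.4 60 [471.2 150.7  13. ]
362.6 78.1 124 [459.5 209.3  13. ]
nan nan 0 [nan nan nan]
360.8 149.6 110 [530.7 222.3  13. ]
[nan nan nan]
nan nan
72.4 10.35
59.8 -78.71
nan nan<stdin>:10: RuntimeWarning: Mean of empty slice.
  ret = ret.dtype.type(ret / rcount)
```

View pics/c.png

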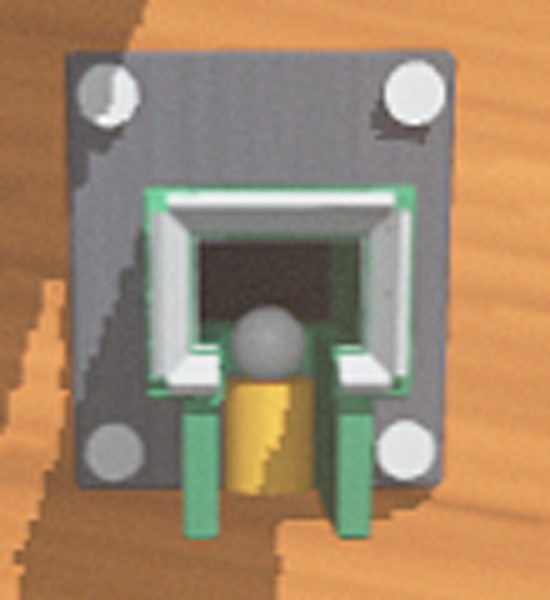

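The crop shows the post's top outline at crop pixels (146,190), (415,188), (410,394) and (150,392), with the four bolts clear.

Run:
```python
from h import *
p=shot('wrist')
f=lambda q,z:onz(p,280+q[0]/5-.4,60+q[1]/5-.4,z)
for Q,zz in((((107,95),(415,93),(406,449),(114,451)),(10,13)),(((146,190),(415,188),(410,394),(150,392)),(92,95))):
  for z in zz:
    B=np.array([f(q,z) for q in Q]); print(z,B.mean(0).round(1))
    for d in(B[3]-B[0],B[2]-B[1],B[1]-B[0],B[2]-B[3]): print('  ',np.hypot(*d[:2]).round(1),np.degrees(np.arctan2(d[1],d[0])).round(2))
```

```text
10 [500.7 185.5  10. ]
   72.6 10.32
   72.7 10.38
   62.7 100.47
   62.8 100.36
13 [500.6 185.3  13. ]
   72.1 10.39
   72.1 10.31
   62.3 100.35
   62.2 100.37
92 [500.6 185.4  92. ]
   32.0 10.61
   32.7 10.59
   43.0 100.45
   43.0 99.64
95 [500.5 185.3  95. ]
   31.8 10.71
   32.3 10.34
   42.6 100.41
   42.4 99.64
```

Emit:
{"method": "servo_tool", "body": {
  "increments": [
    {"grip": -1, "x": -2, "y": -48, "z": 0, "roll": 0},
    {"grip": -1, "x": -2, "y": -48, "z": 0, "roll": 0},
    {"grip": -1, "x": -2, "y": -48, "z": 0, "roll": 0},
    {"grip": -1, "x": -2, "y": -48, "z": 0, "roll": 0},
    {"grip": -1, "x": -2, "y": -48, "z": 0, "roll": 0},
    {"grip": -1, "x": -2, "y": -48, "z": 0, "roll": 0},
    {"grip": -1, "x": 0, "y": -48, "z": 0, "roll": 8},
    {"grip": -1, "x": 0, "y": 0, "z": 0, "roll": 3.8}
  ]
}}

```text
time_s: 3.25
tcp_pos: [633.8, -151.8, 245.2]
ee_rot: [0.0, 0.021, 1.0, -0.001]
wrist_force: [-1.0, 0.8, 0.5]
opening: 85.7
finger_force: 0.0
```

Run:
```python
from h import *
st(); p=shot('wrist','w3'); u,v=map(int,proj(p,[569,-149,132])); print(u,v)
cv2.imwrite('pics/d.png',cv2.resize(p['img'][max(v-70,0):v+70,max(0,u-110):u+50,::-1],None,fx=4,fy=4,interpolation=2)); print(max(v-70,0),max(0,u-110))
```

```text
t 3.25 tcp [ 633.8 -151.8  245.2] yaw_y 87.54 F [-1.   0.8  0.5] T [-0.01 -0.03  0.02] op 85.7 ff 0.0
319 115
45 209
```

View pics/d.png

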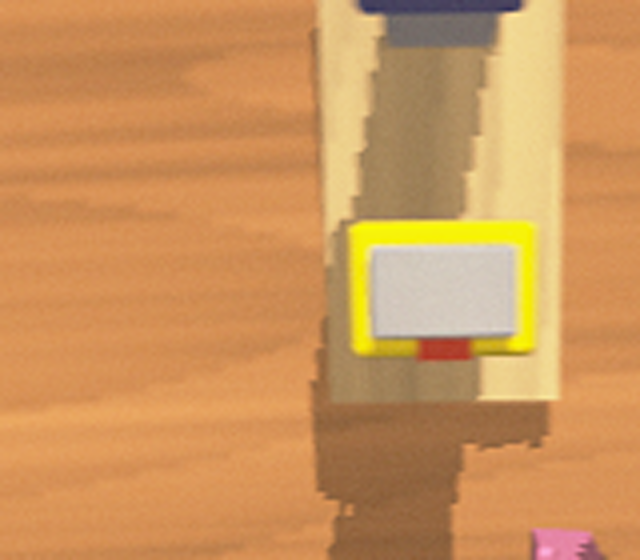

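The crop shows the yellow head with the stone's corners at (370,245), (514,244), (515,336) and (372,338). The red stripe is on the lower side, which is world +x, the same way round as the post.

Run:
```python
from h import *
st(); p=shot('wrist')
f=lambda q,z:onz(p,209+q[0]/4-.4,45+q[1]/4-.4,z)
for Q,z in((((370,245),(514,244),(515,336),(372,338)),132),(((348,222),(537,220),(534,352),(352,354)),124)):
    B=np.array([f(q,z) for q in Q]); print(z,B.mean(0).round(1))
    for d in(B[3]-B[0],B[2]-B[1],B[1]-B[0],B[2]-B[3]): print('  ',np.hypot(*d[:2]).round(1),np.degrees(np.arctan2(d[1],d[0])).round(2))
```

```text
t 3.3 tcp [ 633.5 -149.3  245.1] yaw_y 87.59 F [-0.2  0.  -1.1] T [0.07 0.03 0.02] op 85.5 ff 0.0
132 [ 570.2 -146.7  132. ]
   15.8 -1.81
   15.6 -0.73
   24.8 87.92
   25.1 88.4
124 [ 569.9 -146.6  124. ]
   23.2 -1.73
   23.1 -2.73
   33.5 88.12
   33.1 88.27
```

Emit:
{"method": "servo_tool", "body": {
  "increments": [
    {"grip": -1, "x": 32, "y": 0, "z": 0, "roll": 0},
    {"grip": -1, "x": 31.5, "y": -0.5, "z": 0, "roll": 0},
    {"grip": -1, "x": 0, "y": 0, "z": 40, "roll": 0},
    {"grip": -1, "x": 0, "y": 0, "z": 40, "roll": 0},
    {"grip": -1, "x": 0, "y": 0, "z": 40, "roll": 0},
    {"grip": -1, "x": 0, "y": 0, "z": 27, "roll": 0},
    {"grip": -1, "x": 0, "y": 0, "z": 0, "roll": 0},
    {"grip": -1, "x": 0, "y": 0, "z": 0, "roll": 0}
  ]
}}

```text
time_s: 4.15
tcp_pos: [570.1, -143.6, 98.8]
ee_rot: [-0.0, 0.015, 1.0, 0.0]
wrist_force: [-0.1, 0.7, 1.1]
opening: 85.2
finger_force: 0.0
```

Emit:
{"method": "servo_tool", "body": {
  "increments": [
    {"grip": 1, "x": 0, "y": 0, "z": 0, "roll": 0},
    {"grip": 1, "x": 0, "y": 0, "z": 0, "roll": 0},
    {"grip": 1, "x": 0, "y": 0, "z": 0, "roll": 0},
    {"grip": 1, "x": 0, "y": 0, "z": 0, "roll": 0},
    {"grip": 1, "x": 0, "y": 0, "z": 0, "roll": 0},
    {"grip": 1, "x": 0, "y": 0, "z": 0, "roll": 0},
    {"grip": 1, "x": 0, "y": 0, "z": 0, "roll": 0},
    {"grip": 1, "x": 0, "y": 0, "z": 0, "roll": 0}
  ]
}}

```text
time_s: 4.95
tcp_pos: [571.0, -145.3, 99.9]
ee_rot: [0.001, 0.016, 1.0, -0.001]
wrist_force: [-0.5, -1.1, 5.8]
opening: 33.2
finger_force: 60.5
```

Run:
```python
from h import *
st()
```

```text
t 4.95 tcp [ 571.  -145.3   99.9] yaw_y 88.19 F [-0.5 -1.1  5.8] T [-0.38  0.11 -0.01] op 33.2 ff 60.5
```

Emit:
{"method": "servo_tool", "body": {
  "increments": [
    {"grip": 1, "x": 0, "y": 0, "z": -10, "roll": 0},
    {"grip": 1, "x": 0, "y": 0, "z": -30, "roll": 0},
    {"grip": 1, "x": 0, "y": 0, "z": -45, "roll": 0},
    {"grip": 1, "x": 0, "y": 0, "z": -45, "roll": 0},
    {"grip": 1, "x": 0, "y": 0, "z": 0, "roll": 0},
    {"grip": 1, "x": 0, "y": 0, "z": 0, "roll": 0}
  ]
}}

```text
time_s: 5.55
tcp_pos: [570.0, -144.1, 229.4]
ee_rot: [0.001, 0.016, 1.0, 0.0]
wrist_force: [-1.3, 0.0, -3.0]
opening: 33.4
finger_force: 60.1
```

Emit:
{"method": "servo_tool", "body": {
  "increments": [
    {"grip": 1, "x": 10, "y": 30, "z": 0, "roll": 0},
    {"grip": 1, "x": 10, "y": 45, "z": 0, "roll": 0},
    {"grip": 1, "x": 10, "y": 45, "z": 0, "roll": 0},
    {"grip": 1, "x": 10, "y": 45, "z": 0, "roll": 0},
    {"grip": 1, "x": 10, "y": 45, "z": 0, "roll": 0},
    {"grip": 1, "x": 10, "y": 45, "z": 0, "roll": 0},
    {"grip": 1, "x": 10, "y": 45, "z": 0, "roll": 0},
    {"grip": 1, "x": 10, "y": 30, "z": 0, "roll": 0}
  ]
}}

```text
time_s: 6.35
tcp_pos: [497.6, 190.4, 225.1]
ee_rot: [-0.003, 0.015, 1.0, 0.0]
wrist_force: [-0.9, -0.4, -1.7]
opening: 33.5
finger_force: 60.2
```

Emit:
{"method": "servo_tool", "body": {
  "increments": [
    {"grip": 1, "x": 0, "y": 0, "z": 0, "roll": -6.1},
    {"grip": 1, "x": 0, "y": 0, "z": 0, "roll": -6.1},
    {"grip": 1, "x": 0, "y": 0, "z": 0, "roll": 0},
    {"grip": 1, "x": 0, "y": 0, "z": 0, "roll": 0},
    {"grip": 1, "x": 0, "y": 0, "z": 0, "roll": 0},
    {"grip": 1, "x": 0, "y": 0, "z": 0, "roll": 0}
  ]
}}

```text
time_s: 6.95
tcp_pos: [500.3, 187.6, 227.8]
ee_rot: [-0.0, -0.09, 0.996, 0.0]
wrist_force: [0.6, -0.6, -1.0]
opening: 33.4
finger_force: 60.0
```

Run:
```python
from h import *
st(); 
for n in('wrist','side','top'): p=shot(n,n+'4'); print(proj(p,[500.6,185.4,92]),proj(p,[500.6,185.4,130]),proj(p,[500.6,185.4,258]))
st()
a=cv2.imread('pics/wrist4.png')[:,190:450]
c=cv2.imread('pics/side4.png')[120:260,210:330]
cv2.imwrite('pics/e.png',np.hstack([cv2.resize(a,(390,600)),cv2.resize(c,(400,466),interpolation=2)[:,:] if 0 else np.vstack([cv2.resize(c,(400,466),interpolation=2),np.zeros((134,400,3),np.uint8)])]))
```

```text
t 6.95 tcp [500.3 187.6 227.8] yaw_y -259.7 F [ 0.6 -0.6 -1. ] T [ 0.01 -0.02 -0.04] op 33.4 ff 60.0
[316.4 196.8] [316.2 211.2] [314.6 325.6]
[262.4 201.1] [260.8 189.3] [255.1 145.3]
[271.7 244.9] [269.  245.2] [257.5 246.5]
t 7.1 tcp [500.4 187.7 228.3] yaw_y -259.66 F [-0.1  0.1 -2.4] T [0.03 0.04 0.01] op 33.3 ff 60.0
```

View pics/e.png

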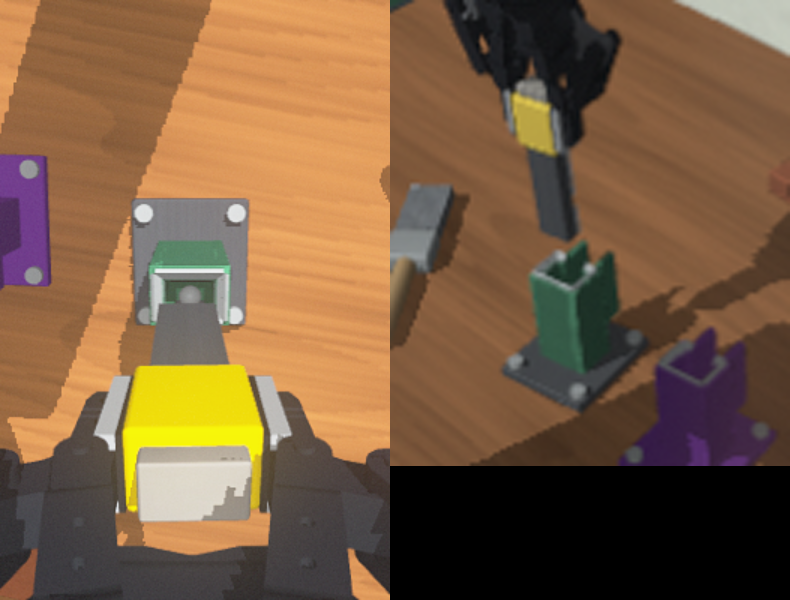

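The view shows the shank's lower edge at about (296–337, 203) in wrist pixels, just above the mouth. The far bolts are at (285,142) and (347,142).

Run:
```python
from h import *
p=shot('wrist'); f=lambda q,z:onz(p,190+q[0]/1.5-.2,q[1]/1.5-.2,z)
a=np.radians(10.4);X=np.array([np.cos(a),np.sin(a)]);Y=np.array([-X[1],X[0]])
s=st(); print('cam',(-np.array(p['R']).T@p['t']).round(1))
n=s['tcp_pos'][2]-95.3
N=np.array([f((158,304),n),f((221,304),n)]); print('nose edge',N,'centre',(N.mean(0)[:2]+8*X).round(1),np.hypot(*(N[1]-N[0])[:2]))
B=np.array([f((143,213),12),f((236,213),12)]); print('bolts',B,'centre',(B.mean(0)[:2]+36*X).round(1), np.hypot(*(B[1]-B[0])[:2]))
L=np.array([f((150,264),92),f((230,264),92)]); print('lead',L,(L.mean(0)[:2]+17*X).round(1))
# raw stone corner centre
T=np.array([f(q,n+128) for q in((138,458),(251,458),(249,519),(140,519))]);print('stone',T.mean(0))
# precise edges from image
im=p['img'].astype(int).sum(2)
print(im[190:212,317]); print(im[198,285:350])
```

```text
t 7.15 tcp [500.5 187.8 228.4] yaw_y -259.65 F [ 0.3  0.2 -1. ] T [ 0.05 -0.02 -0.03] op 33.5 ff 60.0
cam [428.6 173.5 356.8]
nose edge [[496.5 169.9 133.1]
 [491.2 198.4 133.1]] centre [501.7 185.6] 28.988618456214848
bolts [[471.8 147.7  12. ]
 [460.5 209.4  12. ]] centre [501.6 185. ] 62.72623055787748
lead [[487.8 161.5  92. ]
 [480.1 203.4  92. ]] [500.7 185.5]
stone [498.775 186.825 261.1  ]
[380 414 427 435 454 454 471 491 461 451 444 431 335 323 324 327 312 334
 320 327 331 317]
[274 279 274 270 284 424 526 567 628 610 620 631 602 540 425 286 224 238
 234 230 241 221 250 289 316 400 409 433 444 447 461 463 461 453 446 429
 421 395 347 300 283 246 239 235 250 241 243 307 335 431 508 504 451 444
 527 611 626 499 373 398 405 393 391 395 391]
```

Emit:
{"method": "servo_tool", "body": {
  "increments": [
    {"grip": 1, "x": 0, "y": 0, "z": 20, "roll": 0},
    {"grip": 1, "x": 0, "y": 0, "z": 12, "roll": 0},
    {"grip": 1, "x": 0, "y": 0, "z": 0, "roll": 0},
    {"grip": 1, "x": 0, "y": 0, "z": 3, "roll": 0},
    {"grip": 1, "x": 0, "y": 0, "z": 2, "roll": 0},
    {"grip": 1, "x": 0, "y": 0, "z": 2, "roll": 0}
  ]
}}

```text
time_s: 7.75
tcp_pos: [500.8, 188.0, 189.9]
ee_rot: [0.001, -0.091, 0.996, 0.0]
wrist_force: [-0.9, -0.2, -1.7]
opening: 33.4
finger_force: 60.1
```

Emit:
{"method": "servo_tool", "body": {
  "increments": [
    {"grip": 1, "x": 0, "y": 0, "z": 2, "roll": 0},
    {"grip": 1, "x": 0, "y": 0, "z": 2, "roll": 0}
  ]
}}

```text
time_s: 7.95
tcp_pos: [500.5, 188.0, 185.5]
ee_rot: [0.0, -0.091, 0.996, 0.0]
wrist_force: [-0.3, -1.2, -1.9]
opening: 33.5
finger_force: 60.1
```

Run:
```python
from h import *
st()
```

```text
t 7.95 tcp [500.5 188.  185.5] yaw_y -259.61 F [-0.3 -1.2 -1.9] T [-0.03  0.03 -0.01] op 33.5 ff 60.1
```

Emit:
{"method": "servo_tool", "body": {
  "increments": [
    {"grip": 1, "x": 0, "y": 0, "z": 1.5, "roll": 0},
    {"grip": 1, "x": 0, "y": 0, "z": 1.5, "roll": 0}
  ]
}}

```text
time_s: 8.15
tcp_pos: [500.4, 187.9, 182.2]
ee_rot: [0.0, -0.091, 0.996, -0.0]
wrist_force: [0.1, 0.3, -2.0]
opening: 33.7
finger_force: 60.1
```

Emit:
{"method": "servo_tool", "body": {
  "increments": [
    {"grip": 1, "x": 0, "y": 0, "z": 1.5, "roll": 0},
    {"grip": 1, "x": 0, "y": 0, "z": 0, "roll": 0}
  ]
}}

```text
time_s: 8.35
tcp_pos: [500.2, 187.9, 180.5]
ee_rot: [-0.0, -0.091, 0.996, -0.0]
wrist_force: [-0.1, -0.5, -1.8]
opening: 33.5
finger_force: 60.1
```

Run:
```python
from h import *
st();p=shot('side');st()
```

```text
t 8.35 tcp [500.2 187.9 180.5] yaw_y -259.61 F [-0.1 -0.5 -1.8] T [-0.01  0.05  0.03] op 33.5 ff 60.1
t 8.4 tcp [500.3 187.9 180.7] yaw_y -259.61 F [-0.1 -0.2 -2.1] T [ 0.04 -0.04  0.01] op 33.7 ff 60.1
```

Emit:
{"method": "servo_tool", "body": {
  "increments": [
    {"grip": 1, "x": 0, "y": 0, "z": 1.5, "roll": 0},
    {"grip": 1, "x": 0, "y": 0, "z": 1.5, "roll": 0}
  ]
}}

```text
time_s: 8.6
tcp_pos: [500.4, 188.0, 177.9]
ee_rot: [0.0, -0.091, 0.996, 0.0]
wrist_force: [-0.5, -0.2, -1.2]
opening: 33.3
finger_force: 60.1
```

Emit:
{"method": "servo_tool", "body": {
  "increments": [
    {"grip": 1, "x": 0, "y": 0, "z": 1.5, "roll": 0},
    {"grip": 1, "x": 0, "y": 0, "z": 1.5, "roll": 0}
  ]
}}

```text
time_s: 8.8
tcp_pos: [500.4, 187.9, 174.7]
ee_rot: [-0.0, -0.091, 0.996, -0.0]
wrist_force: [0.0, -0.4, -1.7]
opening: 33.3
finger_force: 60.1
```

Emit:
{"method": "servo_tool", "body": {
  "increments": [
    {"grip": 1, "x": 0, "y": 0, "z": 1.5, "roll": 0},
    {"grip": 1, "x": 0, "y": 0, "z": 0, "roll": 0}
  ]
}}

```text
time_s: 9.0
tcp_pos: [500.2, 187.9, 173.0]
ee_rot: [-0.0, -0.091, 0.996, -0.0]
wrist_force: [-0.5, 0.4, -2.6]
opening: 33.5
finger_force: 60.1
```

Emit:
{"method": "servo_tool", "body": {
  "increments": [
    {"grip": 1, "x": 0, "y": 0, "z": 1.5, "roll": 0},
    {"grip": 1, "x": 0, "y": 0, "z": 1.5, "roll": 0}
  ]
}}

```text
time_s: 9.2
tcp_pos: [500.5, 187.9, 170.3]
ee_rot: [0.0, -0.091, 0.996, 0.0]
wrist_force: [-0.1, -0.4, -1.4]
opening: 33.6
finger_force: 60.1
```

Emit:
{"method": "servo_tool", "body": {
  "increments": [
    {"grip": 1, "x": 0, "y": 0, "z": 1.5, "roll": 0},
    {"grip": 1, "x": 0, "y": 0, "z": 1.5, "roll": 0}
  ]
}}

```text
time_s: 9.4
tcp_pos: [500.4, 187.9, 167.2]
ee_rot: [0.0, -0.091, 0.996, -0.0]
wrist_force: [0.8, -0.7, -1.9]
opening: 33.5
finger_force: 60.1
```

Emit:
{"method": "servo_tool", "body": {
  "increments": [
    {"grip": 1, "x": 0, "y": 0, "z": 1.5, "roll": 0},
    {"grip": 1, "x": 0, "y": 0, "z": 0, "roll": 0}
  ]
}}

```text
time_s: 9.6
tcp_pos: [500.2, 187.9, 165.5]
ee_rot: [-0.0, -0.091, 0.996, -0.0]
wrist_force: [-0.4, 0.4, -1.8]
opening: 33.6
finger_force: 60.1
```

Emit:
{"method": "servo_tool", "body": {
  "increments": [
    {"grip": 1, "x": 0, "y": 0, "z": 1.5, "roll": 0},
    {"grip": 1, "x": 0, "y": 0, "z": 1.5, "roll": 0}
  ]
}}

```text
time_s: 9.8
tcp_pos: [500.5, 187.9, 162.8]
ee_rot: [0.0, -0.091, 0.996, -0.0]
wrist_force: [0.8, -0.2, -1.1]
opening: 33.8
finger_force: 60.1
```

Emit:
{"method": "servo_tool", "body": {
  "increments": [
    {"grip": 1, "x": 0, "y": 0, "z": 1.5, "roll": 0},
    {"grip": 1, "x": 0, "y": 0, "z": 1.5, "roll": 0}
  ]
}}

```text
time_s: 10.0
tcp_pos: [500.4, 187.9, 159.7]
ee_rot: [-0.0, -0.091, 0.996, 0.0]
wrist_force: [0.1, 0.1, -2.1]
opening: 33.4
finger_force: 60.1
```

Emit:
{"method": "servo_tool", "body": {
  "increments": [
    {"grip": 1, "x": 0, "y": 0, "z": 1.5, "roll": 0},
    {"grip": 1, "x": 0, "y": 0, "z": 0, "roll": 0}
  ]
}}

```text
time_s: 10.2
tcp_pos: [500.2, 187.9, 158.0]
ee_rot: [-0.0, -0.091, 0.996, -0.0]
wrist_force: [-0.4, -1.0, -1.4]
opening: 33.3
finger_force: 60.1
```

Run:
```python
from h import *
st();p=shot('side','s5');a=p['img'][120:260,210:330,::-1];p=shot('wrist','w5');st()
cv2.imwrite('pics/f.png',np.hstack([cv2.resize(a,(385,450),interpolation=2),cv2.resize(p['img'][100:400,190:450,::-1],(390,450))]))
```

```text
t 10.2 tcp [500.2 187.9 158. ] yaw_y -259.61 F [-0.4 -1.  -1.4] T [ 0.02 -0.01  0.01] op 33.3 ff 60.1
t 10.3 tcp [500.4 187.9 158.3] yaw_y -259.61 F [-0.6 -0.4 -1.1] T [ 0.   -0.02 -0.02] op 33.3 ff 60.1
```

View pics/f.png

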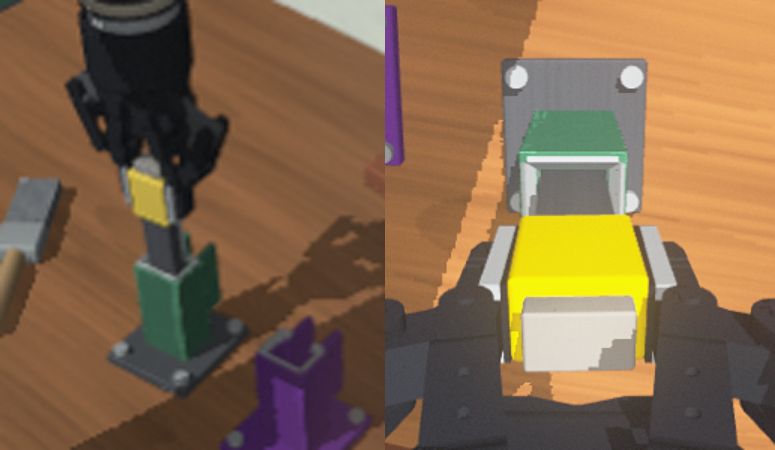

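The shank is in the green post's pocket with no side load. I'll carry on slowly until it meets the ball.

Emit:
{"method": "servo_tool", "body": {
  "increments": [
    {"grip": 1, "x": 0, "y": 0, "z": 1, "roll": 0},
    {"grip": 1, "x": 0, "y": 0, "z": 1, "roll": 0}
  ]
}}

```text
time_s: 10.5
tcp_pos: [500.4, 187.9, 156.4]
ee_rot: [0.0, -0.091, 0.996, 0.0]
wrist_force: [-1.1, 0.4, -1.1]
opening: 33.4
finger_force: 60.1
```

Emit:
{"method": "servo_tool", "body": {
  "increments": [
    {"grip": 1, "x": 0, "y": 0, "z": 1, "roll": 0},
    {"grip": 1, "x": 0, "y": 0, "z": 1, "roll": 0}
  ]
}}

```text
time_s: 10.7
tcp_pos: [500.4, 187.9, 154.4]
ee_rot: [0.0, -0.091, 0.996, -0.0]
wrist_force: [-0.5, 0.1, 1.8]
opening: 33.2
finger_force: 60.3
```

Emit:
{"method": "servo_tool", "body": {
  "increments": [
    {"grip": 1, "x": 0, "y": 0, "z": 1, "roll": 0},
    {"grip": 1, "x": 0, "y": 0, "z": 1, "roll": 0}
  ]
}}

```text
time_s: 10.9
tcp_pos: [500.9, 188.0, 153.9]
ee_rot: [0.0, -0.091, 0.996, -0.0]
wrist_force: [-2.4, -0.1, 8.5]
opening: 33.4
finger_force: 61.2
```

Emit:
{"method": "servo_tool", "body": {
  "increments": [
    {"grip": 1, "x": 0, "y": 0, "z": 0.5, "roll": 0},
    {"grip": 1, "x": 0, "y": 0, "z": 0, "roll": 0}
  ]
}}

```text
time_s: 11.1
tcp_pos: [501.0, 188.0, 153.8]
ee_rot: [0.0, -0.091, 0.996, -0.0]
wrist_force: [-2.8, 0.4, 7.2]
opening: 33.0
finger_force: 61.3
```

Emit:
{"method": "servo_tool", "body": {
  "increments": [
    {"grip": 1, "x": 0, "y": 0, "z": 0.5, "roll": 0},
    {"grip": 1, "x": 0, "y": 0, "z": 0, "roll": 0}
  ]
}}

```text
time_s: 11.3
tcp_pos: [501.1, 188.1, 153.7]
ee_rot: [0.001, -0.091, 0.996, -0.0]
wrist_force: [-3.0, -1.3, 8.8]
opening: 33.9
finger_force: 61.4
```

Emit:
{"method": "servo_tool", "body": {
  "increments": [
    {"grip": 1, "x": 0, "y": 0, "z": 0.7, "roll": 0},
    {"grip": 1, "x": 0, "y": 0, "z": 0, "roll": 0}
  ]
}}

```text
time_s: 11.5
tcp_pos: [501.3, 188.1, 153.6]
ee_rot: [0.001, -0.091, 0.996, -0.0]
wrist_force: [-4.2, -0.3, 11.6]
opening: 33.1
finger_force: 61.8
```

Emit:
{"method": "servo_tool", "body": {
  "increments": [
    {"grip": 1, "x": 0, "y": 0, "z": 0.7, "roll": 0},
    {"grip": 1, "x": 0, "y": 0, "z": 0, "roll": 0}
  ]
}}

```text
time_s: 11.7
tcp_pos: [501.3, 188.1, 153.3]
ee_rot: [0.001, -0.091, 0.996, -0.0]
wrist_force: [-4.4, -0.3, 11.2]
opening: 33.4
finger_force: 62.0
```

Emit:
{"method": "servo_tool", "body": {
  "increments": [
    {"grip": 1, "x": 0, "y": 0, "z": 0.5, "roll": 0},
    {"grip": 1, "x": 0, "y": 0, "z": 0, "roll": 0}
  ]
}}

```text
time_s: 11.9
tcp_pos: [500.2, 187.9, 150.3]
ee_rot: [-0.0, -0.091, 0.996, -0.0]
wrist_force: [-3.7, -1.2, 1.9]
opening: 33.1
finger_force: 58.9
```

Emit:
{"method": "servo_tool", "body": {
  "increments": [
    {"grip": 1, "x": 0, "y": 0, "z": 0.5, "roll": 0},
    {"grip": 1, "x": 0, "y": 0, "z": 0, "roll": 0}
  ]
}}

```text
time_s: 12.1
tcp_pos: [500.2, 187.9, 149.1]
ee_rot: [-0.0, -0.09, 0.996, -0.0]
wrist_force: [-2.3, -1.5, 3.9]
opening: 33.5
finger_force: 59.1
```

Emit:
{"method": "servo_tool", "body": {
  "increments": [
    {"grip": 1, "x": 0, "y": 0, "z": 1.5, "roll": 0},
    {"grip": 1, "x": 0, "y": 0, "z": 1.5, "roll": 0},
    {"grip": 1, "x": 0, "y": 0, "z": 1.5, "roll": 0},
    {"grip": 1, "x": 0, "y": 0, "z": 1.5, "roll": 0}
  ]
}}

```text
time_s: 12.5
tcp_pos: [500.2, 187.9, 142.6]
ee_rot: [-0.0, -0.091, 0.996, -0.0]
wrist_force: [-3.3, -0.7, 3.6]
opening: 33.6
finger_force: 59.1
```

Emit:
{"method": "servo_tool", "body": {
  "increments": [
    {"grip": 1, "x": 0, "y": 0, "z": 1.5, "roll": 0},
    {"grip": 1, "x": 0, "y": 0, "z": 1.5, "roll": 0},
    {"grip": 1, "x": 0, "y": 0, "z": 1.5, "roll": 0},
    {"grip": 1, "x": 0, "y": 0, "z": 1.5, "roll": 0}
  ]
}}

```text
time_s: 12.9
tcp_pos: [500.2, 187.8, 136.7]
ee_rot: [-0.0, -0.091, 0.996, -0.0]
wrist_force: [-3.0, -0.9, 4.5]
opening: 33.8
finger_force: 59.1
```

Emit:
{"method": "servo_tool", "body": {
  "increments": [
    {"grip": 1, "x": 0, "y": 0, "z": 1.5, "roll": 0},
    {"grip": 1, "x": 0, "y": 0, "z": 1.5, "roll": 0},
    {"grip": 1, "x": 0, "y": 0, "z": 1.5, "roll": 0}
  ]
}}

```text
time_s: 13.2
tcp_pos: [500.2, 187.8, 132.1]
ee_rot: [-0.0, -0.091, 0.996, -0.0]
wrist_force: [-2.9, -1.2, 3.2]
opening: 33.4
finger_force: 59.1
```

Emit:
{"method": "servo_tool", "body": {
  "increments": [
    {"grip": 1, "x": 0, "y": 0, "z": 1, "roll": 0},
    {"grip": 1, "x": 0, "y": 0, "z": 1, "roll": 0},
    {"grip": 1, "x": 0, "y": 0, "z": 1, "roll": 0}
  ]
}}

```text
time_s: 13.5
tcp_pos: [500.2, 187.8, 129.2]
ee_rot: [-0.0, -0.091, 0.996, -0.0]
wrist_force: [-4.0, -1.6, 3.5]
opening: 33.5
finger_force: 59.1
```

Emit:
{"method": "servo_tool", "body": {
  "increments": [
    {"grip": 1, "x": 0, "y": 0, "z": 1, "roll": 0},
    {"grip": 1, "x": 0, "y": 0, "z": 1, "roll": 0}
  ]
}}

```text
time_s: 13.7
tcp_pos: [500.2, 187.8, 127.2]
ee_rot: [-0.0, -0.091, 0.996, -0.0]
wrist_force: [-4.2, -2.8, 2.7]
opening: 33.8
finger_force: 59.1
```

Emit:
{"method": "servo_tool", "body": {
  "increments": [
    {"grip": 1, "x": 0, "y": 0, "z": 0.7, "roll": 0},
    {"grip": 1, "x": 0, "y": 0, "z": 0.7, "roll": 0}
  ]
}}

```text
time_s: 13.9
tcp_pos: [500.2, 187.8, 125.7]
ee_rot: [-0.0, -0.091, 0.996, -0.0]
wrist_force: [-3.6, -3.2, 2.1]
opening: 33.1
finger_force: 59.0
```

Emit:
{"method": "servo_tool", "body": {
  "increments": [
    {"grip": 1, "x": 0, "y": 0, "z": 0.7, "roll": 0},
    {"grip": 1, "x": 0, "y": 0, "z": 0.7, "roll": 0}
  ]
}}

```text
time_s: 14.1
tcp_pos: [500.2, 187.8, 124.2]
ee_rot: [-0.0, -0.091, 0.996, -0.0]
wrist_force: [-3.4, -3.1, 0.9]
opening: 33.5
finger_force: 59.1
```

Emit:
{"method": "servo_tool", "body": {
  "increments": [
    {"grip": 1, "x": 0, "y": 0, "z": 0.7, "roll": 0},
    {"grip": 1, "x": 0, "y": 0, "z": 0.7, "roll": 0}
  ]
}}

```text
time_s: 14.3
tcp_pos: [500.2, 187.8, 122.7]
ee_rot: [-0.0, -0.091, 0.996, -0.0]
wrist_force: [-2.8, -3.1, -0.3]
opening: 33.3
finger_force: 59.2
```

Emit:
{"method": "servo_tool", "body": {
  "increments": [
    {"grip": 1, "x": 0, "y": 0, "z": 0.6, "roll": 0},
    {"grip": 1, "x": 0, "y": 0, "z": 0, "roll": 0}
  ]
}}

```text
time_s: 14.5
tcp_pos: [500.2, 187.8, 121.9]
ee_rot: [-0.0, -0.091, 0.996, -0.0]
wrist_force: [-1.6, -3.0, -2.8]
opening: 33.3
finger_force: 59.4
```

Emit:
{"method": "servo_tool", "body": {
  "increments": [
    {"grip": 1, "x": 0, "y": 0, "z": 0.6, "roll": 0},
    {"grip": 1, "x": 0, "y": 0, "z": 0, "roll": 0}
  ]
}}

```text
time_s: 14.7
tcp_pos: [500.2, 187.8, 121.5]
ee_rot: [-0.0, -0.091, 0.996, -0.0]
wrist_force: [-2.4, -3.2, -3.0]
opening: 33.1
finger_force: 59.5
```

Emit:
{"method": "servo_tool", "body": {
  "increments": [
    {"grip": 1, "x": 0, "y": 0, "z": 0.6, "roll": 0},
    {"grip": 1, "x": 0, "y": 0, "z": 0, "roll": 0}
  ]
}}

```text
time_s: 14.9
tcp_pos: [500.2, 187.8, 121.2]
ee_rot: [-0.0, -0.091, 0.996, -0.0]
wrist_force: [-1.4, -3.0, -2.8]
opening: 33.6
finger_force: 59.5
```

Emit:
{"method": "servo_tool", "body": {
  "increments": [
    {"grip": 1, "x": 0, "y": 0, "z": 0.6, "roll": 0},
    {"grip": 1, "x": 0, "y": 0, "z": 0, "roll": 0}
  ]
}}

```text
time_s: 15.1
tcp_pos: [500.3, 187.8, 120.8]
ee_rot: [-0.0, -0.091, 0.996, -0.0]
wrist_force: [-3.3, -3.7, -1.6]
opening: 33.6
finger_force: 59.7
```

Emit:
{"method": "servo_tool", "body": {
  "increments": [
    {"grip": 1, "x": 0, "y": 0, "z": 0.6, "roll": 0},
    {"grip": 1, "x": 0, "y": 0, "z": 0, "roll": 0}
  ]
}}

```text
time_s: 15.3
tcp_pos: [500.4, 187.9, 120.7]
ee_rot: [-0.0, -0.091, 0.996, -0.0]
wrist_force: [-3.6, -2.7, 0.7]
opening: 33.1
finger_force: 60.0
```

Emit:
{"method": "servo_tool", "body": {
  "increments": [
    {"grip": 1, "x": 0, "y": 0, "z": 0.6, "roll": 0},
    {"grip": 1, "x": 0, "y": 0, "z": 0, "roll": 0}
  ]
}}

```text
time_s: 15.5
tcp_pos: [500.5, 187.9, 120.6]
ee_rot: [-0.0, -0.091, 0.996, -0.0]
wrist_force: [-4.2, -4.4, 2.5]
opening: 33.1
finger_force: 60.2
```

Emit:
{"method": "servo_tool", "body": {
  "increments": [
    {"grip": 1, "x": 0, "y": 0, "z": 0.6, "roll": 0},
    {"grip": 1, "x": 0, "y": 0, "z": 0, "roll": 0}
  ]
}}

```text
time_s: 15.7
tcp_pos: [500.6, 187.9, 120.4]
ee_rot: [-0.0, -0.091, 0.996, -0.0]
wrist_force: [-4.8, -4.8, 4.9]
opening: 33.2
finger_force: 60.4
```

Emit:
{"method": "servo_tool", "body": {
  "increments": [
    {"grip": 1, "x": 0, "y": 0, "z": 0.6, "roll": 0},
    {"grip": 1, "x": 0, "y": 0, "z": 0, "roll": 0}
  ]
}}

```text
time_s: 15.9
tcp_pos: [501.0, 187.9, 120.3]
ee_rot: [0.0, -0.091, 0.996, -0.0]
wrist_force: [-5.8, -4.2, 5.1]
opening: 33.0
finger_force: 60.0
```

Emit:
{"method": "servo_tool", "body": {
  "increments": [
    {"grip": 1, "x": 0, "y": 0, "z": 0.6, "roll": 0},
    {"grip": 1, "x": 0, "y": 0, "z": 0.6, "roll": 0},
    {"grip": 1, "x": 0, "y": 0, "z": 0, "roll": 0}
  ]
}}

```text
time_s: 16.2
tcp_pos: [501.2, 187.9, 120.0]
ee_rot: [0.0, -0.091, 0.996, -0.0]
wrist_force: [-6.8, -5.4, 11.1]
opening: 33.6
finger_force: 60.6
```

Emit:
{"method": "servo_tool", "body": {
  "increments": [
    {"grip": 1, "x": 0, "y": 0, "z": 0.6, "roll": 0},
    {"grip": 1, "x": 0, "y": 0, "z": 0, "roll": 0}
  ]
}}

```text
time_s: 16.4
tcp_pos: [501.7, 187.8, 119.9]
ee_rot: [0.001, -0.091, 0.996, -0.001]
wrist_force: [-5.5, -6.1, 10.1]
opening: 33.5
finger_force: 60.6
```

Emit:
{"method": "servo_tool", "body": {
  "increments": [
    {"grip": 1, "x": 0, "y": 0, "z": -2, "roll": 0},
    {"grip": 1, "x": 0, "y": 0, "z": -1, "roll": 0},
    {"grip": 1, "x": 0, "y": 0, "z": 0, "roll": 0}
  ]
}}

```text
time_s: 16.7
tcp_pos: [501.2, 187.7, 120.5]
ee_rot: [0.001, -0.091, 0.996, -0.0]
wrist_force: [-1.1, -4.8, 1.0]
opening: 33.1
finger_force: 59.7
```

Emit:
{"method": "servo_tool", "body": {
  "increments": [
    {"grip": 0.2, "x": 0, "y": 0, "z": 0, "roll": 0},
    {"grip": -0.2, "x": 0, "y": 0, "z": 0, "roll": 0},
    {"grip": -0.6, "x": 0, "y": 0, "z": 0, "roll": 0},
    {"grip": -1, "x": 0, "y": 0, "z": 0, "roll": 0},
    {"grip": -1, "x": 0, "y": 0, "z": 0, "roll": 0},
    {"grip": -1, "x": 0, "y": 0, "z": 0, "roll": 0},
    {"grip": -1, "x": 0, "y": 0, "z": 0, "roll": 0}
  ]
}}

```text
time_s: 17.4
tcp_pos: [500.5, 188.1, 119.7]
ee_rot: [0.0, -0.091, 0.996, 0.0]
wrist_force: [-0.3, -0.1, 0.7]
opening: 85.7
finger_force: 0.0
```

Emit:
{"method": "servo_tool", "body": {
  "increments": [
    {"grip": -1, "x": 0, "y": 0, "z": -15, "roll": 0},
    {"grip": -1, "x": 0, "y": 0, "z": -30, "roll": 0},
    {"grip": -1, "x": 0, "y": 0, "z": -40, "roll": 0},
    {"grip": -1, "x": 0, "y": 0, "z": -40, "roll": 0},
    {"grip": -1, "x": -40, "y": 0, "z": 0, "roll": 0},
    {"grip": -1, "x": -30, "y": 0, "z": 0, "roll": 0},
    {"grip": -1, "x": 0, "y": 0, "z": 0, "roll": 0}
  ]
}}

```text
time_s: 18.1
tcp_pos: [572.0, 200.7, 246.4]
ee_rot: [0.002, -0.09, 0.996, 0.0]
wrist_force: [0.1, 1.6, 0.3]
opening: 85.1
finger_force: 0.0
```

Run:
```python
from h import *
st();p=shot('wrist','w6');u,v=map(int,proj(p,[500.6,185.4,150]));print(u,v,[proj(p,[500.6,185.4,22+n+128]) for n in (0,3,6,34)])
a=p['img'][max(0,v-60):v+90,u-80:u+80,::-1];q=shot('side','s6');b=q['img'][120:260,210:330,::-1]
cv2.imwrite('pics/g.png',np.hstack([cv2.resize(a,(400,400*a.shape[0]//a.shape[1]))[:370],cv2.resize(b,(385,450),interpolation=2)[:370]]) if 400*a.shape[0]//a.shape[1]>=370 else cv2.resize(b,(385,450)))
```

```text
t 18.1 tcp [572.  200.7 246.4] yaw_y -259.65 F [0.1 1.6 0.3] T [ 0.04  0.06 -0.03] op 85.1 ff 0.0
316 102 [array([316.2, 102.8]), array([316.2, 102.8]), array([316.2, 102.9]), array([316., 103.])]
```

View pics/g.png

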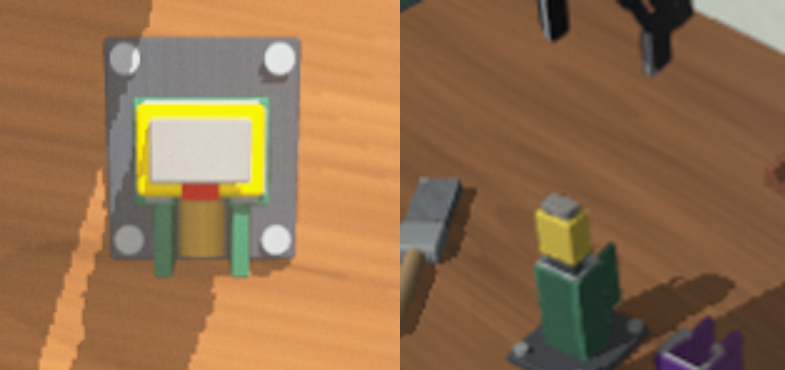

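The cartridge stands upright deep in the green post, with its stripe towards the pin and the gripper clear. The force dropped as the ball entered the notch and then rose firmly on the stop, about 35 mm after the ball first touched.

```bash
python3 -c "
from rig import bot
print(bot.hand_in())"
```

```text
the job is handed in; nothing more can be done
None
```

I put the yellow cartridge in the green post's pocket, stripe towards the pin, pressed it home to the stop with the measured wrist force never above about 14 N, let go and handed the job in. The click is judged from the force dropping and then rising; hand-in returned no verdict.

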